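# Tighten a loose screw eye with a tommy bar

### The job

The steel screw eye on the wooden block, where the ski lock clips on, has worked loose. Take the steel bar with the yellow grip from its rest, slide it through the eye's loop and lever the eye round clockwise (seen from above) until you feel it come up snug, gently and without forcing it further; then draw the bar out and lay it back in its rest as you found it. Touch the eye only with the bar, do not let the bar fall, and leave the other things on the shelf alone.

Things in the scene. Friction and masses are not known exactly. Their poses are not given: they have to be found in the camera images.
- eye_loop (a point): Centre of the upright round loop of a steel screw eye standing in a fixed wooden block. Hole 20 mm across, wire 8 mm thick, loop 36 mm across outside; hole centre 42 mm above the block's top, 67 mm above the shelf. x = axis of the hole (level; the bar may enter from either end), z = up = the screw's axis, about which the loop turns. Clockwise from above tightens.
- eye_collar (a point): Underside of the eye's collar (20 mm across) on the screw's axis, same axes. The eye turns against about 0.06 N m for an unseen remainder of 0.2 to 0.95 rad (different each time), then the collar presses on the washer and resistance climbs springily by about 4 N m per rad. Let go, it springs back a little and stays seated.
- block_top (a point): Centre of the top of the fixed wooden block (100 x 100 x 25 mm), on the screw's axis, 25 mm above the shelf; its place and yaw vary. The eye is snug once 0.2 N m is felt about this axis (2.1 N pushed sideways 95 mm from it) and is damaged above about 0.6 N m (6.3 N at 95 mm); 0.3 to 0.4 N m is right.
- bar_grip (a point): Loose tommy bar, 100 g: square yellow plastic grip 14 x 14 mm, 95 mm long (from 55 mm behind to 40 mm ahead of this point), with a steel rod 8 mm thick and 90 mm long ahead of it. This point is on the bar's axis in the middle of the grip. x = along the bar towards the rod's end, y = level, z = up as it lies.
- bar_tip (a point): End of the bar's steel rod, on its axis, 130 mm ahead of the grip point (same axes). Held level through the loop along the hole's axis, the rod swings freely about 0.95 rad either way before it binds on the loop; entering 0.5 rad clockwise of the axis (from above) it still has 4 mm of room each side.
- rest_mid (a point): Fixed wooden rest in which the bar lies level in two forks open at the top, on a 170 x 60 x 6 mm base. This point is where the bar's grip point lies when at rest, 46 mm above the shelf; x = along the bar towards the rod's end, z = up. Between the forks the grip is free to be taken from above. The rest stands left or right of the block.
- rest_fork (a point): Middle of the slot of the rest's fork for the rod, on the bar's axis, 105 mm ahead of rest_mid, slot 16 mm wide; the fork for the grip is 38 mm behind rest_mid, slot 22 mm wide. Each fork is 10 mm thick along x and 46 mm wide; cheeks end 14 mm (rod) and 11 mm (grip) above the bar's axis.
- dish: Blue ceramic key dish, 110 mm across, 32 mm high; bystander. Origin at the centre of its underside.
- flashlight: Red aluminium flashlight standing on its head, 38 mm across, 118 mm high; bystander. Origin at the centre of its underside.
- dispenser: Push dispenser, clear plastic box 70 x 90 mm, 97 mm high with white top; bystander. Origin at the centre of its underside.
Things that resemble listed ones, but are neither listed nor needed, are in the scene too. Of the things like the part that bears block_top, leave any that is turquoise; of the rest the larger one is meant. Of the things shaped like the part that bears bar_grip, the yellow one is meant.

How it is judged:
By the outcome, as a careful person would: the job done as asked, in the order asked, and still so for the second after the job is handed in, with the robot touching nothing.
It also fails if it takes over 72 s, if anything falls off the work surface, if the arm or the gripper's body presses on something with over 40 N, if the wrist force passes 120 N, or if a joint passes its speed limit or range.

### The arm

A 6-joint arm with a two-finger parallel gripper is mounted at the origin on the work surface. World frame = base frame: x ahead of the robot, y to its left, z up, the work surface at z = 0. Lengths are in m, angles in rad, forces in N, time in s.
With the tool pointing down it reaches from about 0.25 to 0.725 m from the base axis. Payload 4 kg.
Tool frame: the origin (TCP) lies midway between the tips of the shut fingers; the grasp point (between the pads) lies 19 mm behind it; z points along the fingers, y is the line along which they close (so a half turn about z gives the same grasp; the last joint's range is limited). The gripper opens to 85 mm and grips with 20 to 120 N. Pads are 22 mm wide; open, the fingers measure 114 mm over their backs; the gripper's body (76 mm by 85 mm) begins 54 mm behind the grasp point. The pads swing forward as they close: fully open they stand 13 mm farther back than shut.
Start: joints at [-1.333, 0.241, 0.005, 1.335, 0, 1.571], TCP at [0.118, -0.486, 0.231] pointing down, gripper open.
Joint ranges: [-2.72, 2.72], [-1.05, 1.87], [-1.09, 1.28], [-1.99, 2.15], [-1.42, 1.44], [-3.14, 3.14]. Speed limits (rad/s): [2.79, 2.79, 3.14, 3.14, 3.14, 3.14].

### API

Orientations are given as a unit quaternion [x, y, z, w].
In Python, from workcell import bot gives the robot as it stands.
- The arm moves only by the tool play_rows, never from a script. Its argument "moves" is a list of rows, each a list of 3 entries, a list of its own where there are three numbers: the opening, from -1 (shut) to 1 (fully open), then the shift along the tool's x, y, z in cm, then the turn, a rotation vector about the tool's x, y, z in rad. A call has 1 to 12 rows; each row shifts and turns the commanded pose from where the row before left it, along the tool's axes as they then stand; what a row does not reach is not made up. A row lasts 1/12 s, in which the tool goes at most 41.7 mm and 7.16 degrees, less where a joint would pass 70% of its speed; a pose out of reach is approached as far as the arm can. A call is refused whole if a number of a shift passes 4.17 or a number of a turn 0.125, either way. A call with a gripper value outside its range is refused whole. The fingers move at their own pace and stop on an object; the grip force is fixed at half the most. Time passes only in rows, so rows that do not move let the fingers close. It gives the time, the measured TCP pose, the force and the opening at its end, in the units of the state.
- bot.get_obs(): the state, without advancing time (a new reading comes with each control period).
- bot.camera(name): name is "scene" or "top" or "wrist"; returns (picture, depth): 384x512x3 uint8, red, green, blue; 384x512 float32, m along the optical axis (not along the pixel's ray), 0 where there is no reading.
- bot.camera_info(name): a dict with "K" (3x3 intrinsics, pixels), "world_from_camera" (4x4, takes a point from camera to world coordinates); the wrist camera has in their place "T_tool_cam" (4x4, takes a point from camera to tool coordinates, whose origin is the TCP and whose axes are the flange's). Camera axes: x right, y up, looking along -z (the intrinsics and any distortion apply to the point x, -y, -z); pixel columns grow to the right and rows downward; lengths in m; the calibration is good to about 2 mm. A picture is of the moment at which its call begins: read the wrist's pose just before it. camera_info takes no time and is no camera call.
- bot.job_done(): hands the job in, once; it reports no verdict.
The state is a dict: "clock": time; "joint_pos": joint angles; "joint_vel": joint speeds; "tau": joint torques, N m; "eef_pos": TCP position; "tool_rot": TCP orientation; "ft_force": force on the tool from outside, world axes, zero at the start; "ft_torque": the same for the moment, N m; "grip_width": finger opening in m.
Only numpy, scipy, OpenCV 4.12 (cv2) and the standard library are available. Lean on these libraries where they do the work, as an engineer would, in place of code of your own. Each camera call takes 0.05 s, during which the arm holds its last target. There are 200 camera calls.

## Working session

There is one attempt and no reset: what is moved stays moved. The work goes in short steps, Python scripts to look and compute and a tool call to move; the robot and the scene stay as the last step left them, time stands still between calls to the robot, and variables do not carry over. Pictures are saved under pics/ and viewed, on a budget of 10 in all, crops included, one or two more only if the job needs it, and the job is handed in when it is done.

Besides the shell and the picture viewer there is one more tool, called in YAML: its name, and indented under it one key for each argument. play_rows: Moves the arm, as the interface text tells. Its arguments: {"type":"object","properties":{"moves":{"type":"array"}},"required":["moves"]}

```bash
mkdir -p pics; cat > h.py <<'E'
import numpy as np,cv2
from workcell import bot
from scipy.spatial.transform import Rotation as R
def snap(n,f):
    o=bot.get_obs(); p,d=bot.camera(n); np.savez(''+f+'.npz',p=p,d=d,pos=o['eef_pos'],q=o['tool_rot'])
    cv2.imwrite('pics/'+f+'.png',p[:,:,::-1]); return p,d
def T(n,f):
    i=bot.camera_info(n)
    if n!='wrist': return np.array(i['K']),np.array(i['world_from_camera'])
    z=np.load(''+f+'.npz'); M=np.eye(4); M[:3,:3]=R.from_quat(z['q']).as_matrix(); M[:3,3]=z['pos']
    return np.array(i['K']),M@np.array(i['T_tool_cam'])
def px(n,f,u,v,z=None):
    K,W=T(n,f); d=np.load(''+f+'.npz')['d']
    r=np.array([(u-K[0,2])/K[0,0],-(v-K[1,2])/K[1,1],-1.])
    if z is None: return (W@np.append(r*d[int(v),int(u)],1))[:3]
    r=W[:3,:3]@r; return W[:3,3]+r*(z-W[2,3])/r[2]
E
python3 - <<'E'
from h import *
for n in ['top','scene']: snap(n,n+'0')
print({k:v for k,v in bot.get_obs().items()}); print(bot.camera_info('top'),bot.camera_info('wrist'))
a=cv2.imread('pics/top0.png'); cv2.imwrite('pics/top0b.png',cv2.resize(a,(800,600),interpolation=cv2.INTER_CUBIC))
E
```

```text
{'clock': 0.1, 'joint_pos': array([-1.33298740e+00,  2.41325504e-01,  3.87550648e-03,  1.33518705e+00,
        3.68701557e-05,  1.57081179e+00]), 'joint_vel': array([-0.00029562, -0.00092331,  0.00307801,  0.00167192,  0.00072102,
        0.00033704]), 'tau': array([-1.42433814e-04, -3.73138726e+01,  2.53009772e+01,  1.08461006e-02,
       -5.96047201e-06, -3.73996727e-06]), 'eef_pos': array([ 0.11766767, -0.48538887,  0.23051435]), 'tool_rot': array([ 9.92939688e-01,  1.18616732e-01, -9.08796227e-05, -9.16049478e-04]), 'ft_force': array([ 0.42885599, -0.80099561, -0.76775508]), 'ft_torque': array([0.03301237, 0.0109862 , 0.02749455]), 'grip_width': 0.08519527034610984}
{'K': array([[406.24899138,   0.        , 260.24180412],
       [  0.        , 406.24899138, 193.30885982],
       [  0.        ,   0.        ,   1.        ]]), 'world_from_camera': array([[-5.59284674e-03,  9.90458425e-01, -1.37698326e-01,
         4.14659036e-01],
       [-9.99980438e-01, -5.92521614e-03, -2.00396710e-03,
        -1.42315759e-04],
       [-2.80073844e-03,  1.37684425e-01,  9.90472188e-01,
         1.15242650e+00],
       [ 0.00000000e+00,  0.00000000e+00,  0.00000000e+00,
         1.00000000e+00]])} {'K': array([[304.56241398,   0.        , 256.48672014],
       [  0.        , 304.56241398, 189.23759112],
       [  0.        ,   0.        ,   1.        ]]), 'T_tool_cam': array([[ 2.39634900e-04,  9.56077902e-01,  2.93112585e-01,
         7.39338867e-02],
       [ 9.99999963e-01, -1.91783848e-04, -1.91989680e-04,
         1.16140044e-03],
       [-1.27342831e-04,  2.93112620e-01, -9.56077913e-01,
        -1.41548991e-01],
       [ 0.00000000e+00,  0.00000000e+00,  0.00000000e+00,
         1.00000000e+00]])}
```

View pics/top0b.png

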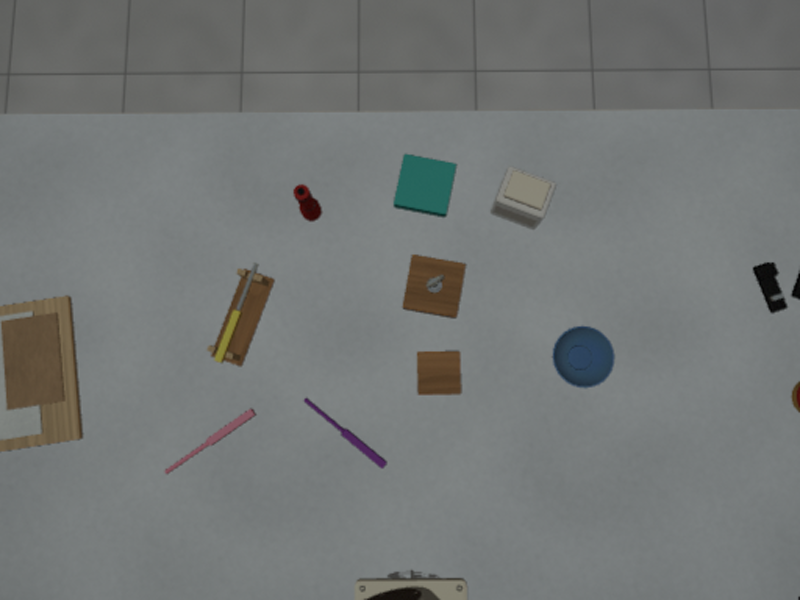

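View pics/scene0.png

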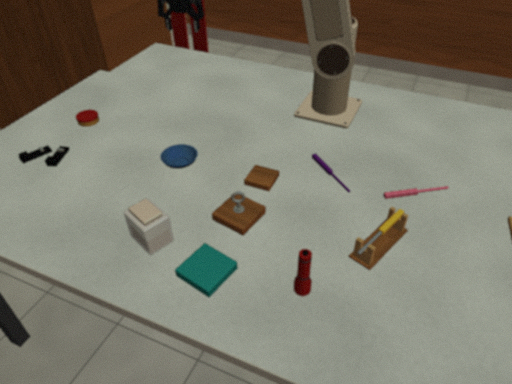

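The top view shows the eye block at about (434,286), and the yellow-grip bar in its rest from (218,360) at the grip end to (256,265) at the tip. The plain small block, the teal block and the pink and purple bars are decoys. Next I'll work out positions.

```bash
python3 - <<'E'
from h import *
s=.64
P=lambda u,v,z=None: px('top','top0',u*s,v*s,z).round(4)
print('blk corners',[P(u,v,.025) for u,v in [(412,255),(466,264),(456,317),(404,308)]], P(430,305))
print('eye top',P(435,285), P(435,284,.08))
g,t=P(218,360,.046),P(256,265,.046);print('bar',g,t,np.linalg.norm(t-g),np.arctan2(*(t-g)[1::-1]))
print(P(230,330),'flash',P(301,190,.118),'disp',P(528,188,.097))
p=np.load('top0.npz')['p'].astype(int)
m=((p[...,0]>90)&(p[...,1]>80)&(p[...,2]<60)&(p[...,0]-p[...,2]>60)&(abs(p[...,0]-p[...,1])<40)); m[:,:100]=0;m[:,200:]=0
v,u=np.nonzero(m);print(len(u)); q=np.array([px('top','top0',a,b,.053) for a,b in zip(u,v)])
c=q.mean(0);w,V=np.linalg.eigh(np.cov(q[:,:2].T));print('grip',c,V[:,1],(q[:,:2]-c[:2])@V[:,1].reshape(2,1).ravel().min() if 0 else np.ptp((q[:,:2]-c[:2])@V[:,1]),np.arctan2(V[1,1],V[0,1]))
E
```

```text
blk corners [array([ 0.6574, -0.0081,  0.025 ]), array([ 0.6402, -0.1056,  0.025 ]), array([ 0.5439, -0.0859,  0.025 ]), array([0.5607, 0.0069, 0.025 ])] [ 0.5662 -0.0398  0.0217]
eye top [ 0.5969 -0.0477  0.056 ] [ 0.5947 -0.0467  0.08  ]
bar [0.4687 0.3307 0.046 ] [0.6365 0.2691 0.046 ] 0.17874954545396746 -0.3518299750195892
[0.5205 0.3104 0.0502] flash [0.7504 0.1791 0.118 ] disp [ 0.7583 -0.208   0.097 ]
170
grip [0.51247324 0.31477762 0.053     ] [-0.94391526  0.3301878 ] 0.09107056562676674 2.8050901271576283
```

play_rows:
  moves:
    - [1,[3.4,-1.87,0],[0,0,0]]
    - [1,[3.4,-1.87,0],[0,0,0]]
    - [1,[3.4,-1.87,0],[0,0,0]]
    - [1,[3.4,-1.87,0],[0,0,0]]
    - [1,[3.4,-1.87,0],[0,0,0]]
    - [1,[3.4,-1.87,0],[0,0,0]]
    - [1,[3.4,-1.87,0],[0,0,0]]
    - [1,[3.4,-1.87,0],[0,0,0]]
    - [1,[3.4,-1.87,0],[0,0,0]]
    - [1,[3.4,-1.87,0],[0,0,0]]
    - [1,[3.4,-1.87,0],[0,0,0]]
    - [1,[3.4,-1.87,0],[0,0,0]]

```text
clock: 1.1
eef_pos: [0.4623, -0.17, 0.231]
tool_rot: [0.993, 0.119, -0.0, -0.0]
ft_force: [1.3, -1.1, -0.5]
grip_width: 0.0849
```

play_rows:
  moves:
    - [1,[3.4,-1.87,0],[0,0,0]]
    - [1,[3.4,-1.87,0],[0,0,0]]
    - [1,[3.4,-1.87,0],[0,0,0]]
    - [1,[3.4,-1.87,0],[0,0,0]]
    - [1,[1.6,-0.9,0],[0,0,0]]
    - [1,[0,0,0],[0,0,0]]
    - [1,[0,0,0],[0,0,0]]

```text
clock: 1.68
eef_pos: [0.5894, -0.0535, 0.23]
tool_rot: [0.993, 0.12, -0.001, -0.0]
ft_force: [-0.1, -0.1, -1.0]
grip_width: 0.0854
```

```bash
python3 - <<'E'
from h import *
p,d=snap('wrist','w1'); print(bot.get_obs()['joint_pos'])
K,W=T('wrist','w1')
c=np.linalg.inv(W)@[.597,-.047,.067,1]; u=K[0,2]-K[0,0]*c[0]/c[2]; v=K[1,2]+K[1,1]*c[1]/c[2]; print(u,v)
u0,v0=int(u)-85,int(v)-64
print(u0,v0); cv2.imwrite('pics/w1c.png',cv2.resize(p[max(v0,0):v0+128,max(u0,0):u0+170,::-1],None,fx=4.5,fy=4.5,interpolation=cv2.INTER_CUBIC))
E
```

```text
[-9.19301890e-02  4.27443120e-01  2.67810154e-01  1.41338887e+00
 -4.44742142e-04  2.81126453e+00]
250.92408307580592 162.24933648898764
165 98
```

View pics/w1c.png

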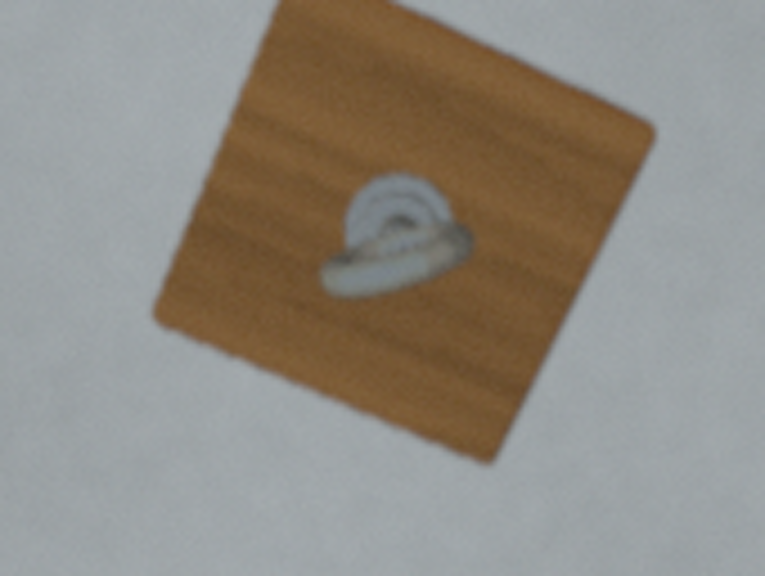

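The crop shows the loop nearly edge-on. Its outer ends are at crop (322,275) and (473,240), and the collar is at about (400,215).

```bash
python3 - <<'E'
from h import *
P=lambda x,y,z=None: px('wrist','w1',165+x/4.5,98+y/4.5,z).round(4)
l,r=P(322,275,.069),P(473,240,.069); print(l,r,(l+r)/2,np.linalg.norm(l-r),'axis yaw',np.arctan2(*(l-r)[1::-1])-np.pi/2)
a,b=P(345,285,.083),P(455,258,.083);print('top ridge',a,b,(a+b)/2,np.arctan2(*(a-b)[1::-1])-np.pi/2)
print('washer',P(398,222,.027))
C=[P(*c,.025) for c in [(655,128),(492,463),(155,318)]];print(C,(C[0]+C[2])/2)
p,d=np.load('w1.npz')['p'],np.load('w1.npz')['d']
pts=np.array([px('wrist','w1',u,v) for v in range(130,180) for u in range(225,285)]); m=(pts[:,2]>.055)&(pts[:,2]<.1); q=pts[m]; print(len(q),q.mean(0),q.max(0)); w,V=np.linalg.eigh(np.cov(q[:,:2].T));print(np.arctan2(V[1,1],V[0,1]))
E
```

```text
[ 0.5971 -0.0321  0.069 ] [ 0.6128 -0.063   0.069 ] [ 0.60495 -0.04755  0.069  ] 0.03465977495599188 axis yaw 0.47009913239377576
top ridge [ 0.5992 -0.0376  0.083 ] [ 0.6104 -0.059   0.083 ] [ 0.6048 -0.0483  0.083 ] 0.4821640110688188
washer [ 0.6059 -0.0471  0.027 ]
[array([ 0.6436, -0.1037,  0.025 ]), array([ 0.5486, -0.0868,  0.025 ]), array([0.5664, 0.0082, 0.025 ])] [ 0.605   -0.04775  0.025  ]Traceback (most recent call last):
  File "<stdin>", line 8, in <module>
  File "h.py", line 13, in px
    K,W=T(n,f); d=np.load(''+f+'.npz')['d']
        ~^^^^^
  File "h.py", line 8, in T
    i=bot.camera_info(n)
ValueError: time passes only in moves, steps and waits
```

play_rows:
  moves:
    - [1,[0,0,0],[0,0,-0.122]]
    - [1,[0,0,0],[0,0,-0.122]]
    - [1,[0,0,0],[0,0,-0.122]]
    - [1,[0,0,0],[0,0,-0.122]]
    - [1,[0,0,0],[0,0,-0.122]]
    - [1,[0,0,0],[0,0,-0.122]]
    - [1,[0,0,0],[0,0,-0.122]]
    - [1,[0,0,0],[0,0,-0.122]]
    - [1,[0,0,0],[0,0,-0.122]]
    - [1,[0,0,0],[0,0,-0.122]]
    - [1,[0,0,0],[0,0,-0.122]]

```text
clock: 2.65
eef_pos: [0.5881, -0.0561, 0.2316]
tool_rot: [0.703, 0.712, -0.0, -0.0]
ft_force: [-0.6, -0.1, -0.6]
grip_width: 0.085
```

play_rows:
  moves:
    - [1,[0,0,0],[0,0,-0.122]]
    - [1,[0,0,0],[0,0,-0.122]]
    - [1,[0,0,0],[0,0,-0.122]]
    - [1,[0,0,0],[0,0,-0.122]]
    - [1,[0,0,0],[0,0,-0.122]]
    - [1,[0,0,0],[0,0,-0.122]]
    - [1,[0,0,0],[0,0,-0.122]]
    - [1,[0,0,0],[0,0,-0.122]]
    - [1,[0,0,0],[0,0,-0.122]]
    - [1,[0,0,0],[0,0,-0.122]]

```text
clock: 3.48
eef_pos: [0.5881, -0.0561, 0.2316]
tool_rot: [0.168, 0.986, -0.0, -0.0]
ft_force: [0.2, -0.1, -0.4]
grip_width: 0.0853
```

play_rows:
  moves:
    - [1,[1.87,3.2,0],[0,0,0]]
    - [1,[1.87,3.2,0],[0,0,0]]
    - [1,[1.87,3.2,0],[0,0,0]]
    - [1,[1.87,3.2,0],[0,0,0]]
    - [1,[1.87,3.2,0],[0,0,0]]
    - [1,[1.87,3.2,0],[0,0,0]]
    - [1,[1.87,3.2,0],[0,0,0]]
    - [1,[1.87,3.2,0],[0,0,0]]
    - [1,[1.87,3.2,0],[0,0,0]]
    - [1,[1.87,3.2,0],[0,0,0]]
    - [1,[0,0,0],[0,0,0]]
    - [1,[0,0,0],[0,0,0]]

```text
clock: 4.48
eef_pos: [0.5197, 0.3099, 0.2312]
tool_rot: [0.169, 0.986, -0.0, -0.0]
ft_force: [0.4, -0.7, -0.0]
grip_width: 0.0851
```

```bash
python3 - <<'E'
from h import *
o=bot.get_obs();print(o['joint_pos'],o['ft_force'],o['ft_torque'])
p,d=snap('wrist','w2'); 
cv2.imwrite('pics/w2c.png',cv2.resize(p[50:320,100:420,::-1],None,fx=2.2,fy=2.2,interpolation=cv2.INTER_CUBIC))
E
```

```text
[ 5.37979508e-01  4.54996061e-01  3.12399956e-01  1.42895890e+00
 -5.14168415e-04  8.77865749e-01] [ 0.42960886 -0.69657795 -0.00161871] [ 0.01833525 -0.04394925 -0.0107551 ]
```

View pics/w2c.png

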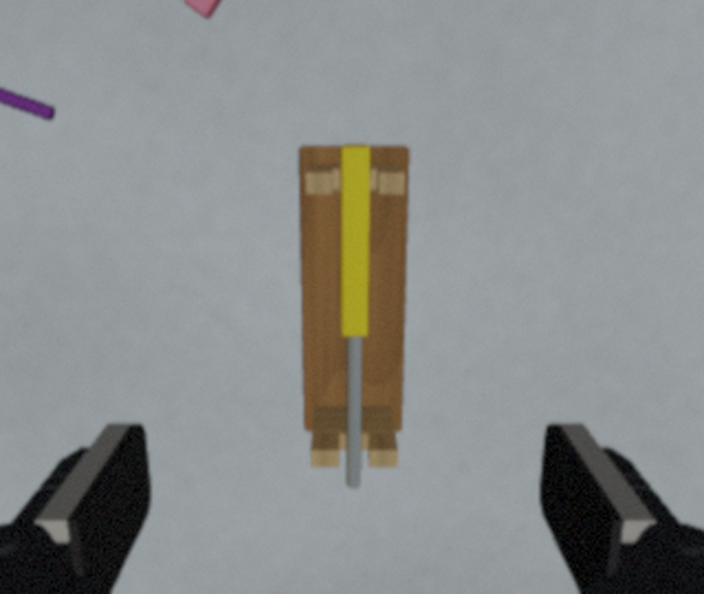

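The grip runs from (356,147) to (355,336), the tip is at (353,487), and the bar is almost aligned with the tool.

```bash
python3 - <<'E'
from h import *
P=lambda x,y,z=None: px('wrist','w2',100+x/2.2,50+y/2.2,z)
a,b,t=P(356,147,.053),P(355,336,.053),P(353,487,.046)
u=(b-a);L=np.linalg.norm(u);u/=L
g=b-u*.040; print(a,b,t,L,np.linalg.norm((t-g)[:2]),'g',g,'g from tip',t-.13*u)
b2=P(355,336,.05);v=t-g;print('yaw',np.arctan2(u[1],u[0]),np.arctan2(v[1],v[0]))
z=np.load('w2.npz');Rm=R.from_quat(z['q']);x=Rm.apply([1,0,0]);print('tool yaw',np.arctan2(x[1],x[0]), Rm.inv().apply(g-z['pos'])*100)
# forks mid
f=P(354,457,.060);k=P(355,183,.057);print(f,k,np.arctan2(*(f-k)[1::-1]))
E
```

```text
[0.46962575 0.33162526 0.053     ] [0.55746732 0.3005558  0.053     ] [0.6434254 0.2695608 0.046    ] 0.09317431369666404 0.13137497666151726 g [0.51975668 0.31389401 0.053     ] g from tip [0.52086582 0.31290998 0.046     ]
yaw -0.3399662088540826 -0.34421248823683254
tool yaw 2.801706566871216 [ 0.12250286  0.39699352 17.82053779]
[0.61836951 0.27869886 0.06      ] [0.48467627 0.32583509 0.057     ] -0.33896256040021744
```

play_rows:
  moves:
    - [1,[0.05,0.36,3.3],[0,0,0]]
    - [1,[0,0,3.3],[0,0,0]]
    - [1,[0,0,3.3],[0,0,0]]
    - [1,[0,0,3.3],[0,0,0]]
    - [1,[0,0,3.3],[0,0,0]]
    - [1,[0,0,2.2],[0,0,0]]
    - [1,[0,0,1.2],[0,0,0]]
    - [1,[0,0,0.5],[0,0,0]]
    - [1,[0,0,0],[0,0,0]]
    - [1,[0,0,0],[0,0,0]]
    - [1,[0,0,0],[0,0,0]]

```text
clock: 5.45
eef_pos: [0.5227, 0.313, 0.0291]
tool_rot: [0.171, 0.985, 0.001, 0.001]
ft_force: [0.7, 1.3, -0.1]
grip_width: 0.0854
```

play_rows:
  moves:
    - [-0.3,[0,0,0],[0,0,0]]
    - [-0.5,[0,0,0],[0,0,0]]
    - [-0.6,[0,0,0],[0,0,0]]
    - [-0.7,[0,0,0],[0,0,0]]
    - [-1,[0,0,0],[0,0,0]]
    - [-1,[0,0,0],[0,0,0]]
    - [-1,[0,0,0],[0,0,0]]
    - [-1,[0,0,0],[0,0,0]]
    - [-1,[0,0,0],[0,0,0]]
    - [-1,[0,0,0],[0,0,0]]
    - [-1,[0,0,0],[0,0,0]]
    - [-1,[0,0,0],[0,0,0]]

```text
clock: 6.45
eef_pos: [0.5213, 0.3134, 0.0276]
tool_rot: [0.17, 0.985, 0.0, 0.0]
ft_force: [-0.4, 0.0, 2.9]
grip_width: 0.0135
```

play_rows:
  moves:
    - [-1,[0,0,-0.5],[0,0,0]]
    - [-1,[0,0,-1],[0,0,0]]
    - [-1,[0,0,-2],[0,0,0]]
    - [-1,[0,0,-3],[0,0,0]]
    - [-1,[0,0,-3],[0,0,0]]
    - [-1,[0,0,-2],[0,0,0]]
    - [-1,[0,0,-0.5],[0,0,0]]
    - [-1,[0,0,0],[0,0,-0.085]]
    - [-1,[0,0,0],[0,0,-0.085]]
    - [-1,[0,0,0],[0,0,-0.085]]
    - [-1,[0,0,0],[0,0,-0.085]]
    - [-1,[0,0,0],[0,0,0]]

```text
clock: 7.45
eef_pos: [0.5206, 0.3127, 0.1461]
tool_rot: [0.0, 1.0, -0.001, -0.001]
ft_force: [0.3, 0.6, -1.0]
grip_width: 0.0129
```

```bash
python3 - <<'E'
from h import *
print([px('top','top0',u*.64,v*.64).round(4) for u,v in [(440,372),(425,360),(452,360),(452,385)]])
o=bot.get_obs();print(o['eef_pos'],R.from_quat(o['tool_rot']).apply([1,0,0]),o['ft_force'],o['ft_torque'],o['joint_pos'])
E
```

```text
[array([ 0.4464, -0.0563,  0.0207]), array([ 0.468 , -0.03  ,  0.0172]), array([ 0.4675, -0.0778,  0.0222]), array([ 0.4235, -0.0774,  0.0187])]
[0.52056011 0.31271762 0.14611575] [-9.99998024e-01  5.85722456e-04  1.89961637e-03] [ 0.2665869   0.6213248  -0.97333348] [0.02507714 0.04243987 0.00434388] [ 5.41031776e-01  4.99826596e-01  1.60760099e-01  1.23403522e+00
 -1.47068289e-04  5.41616420e-01]
```

play_rows:
  moves:
    - [-1,[0.45,-1.8,0],[0,0,0]]
    - [-1,[0.9,-3.4,0],[0,0,0]]
    - [-1,[0.9,-3.4,0],[0,0,0]]
    - [-1,[0.9,-3.4,0],[0,0,0]]
    - [-1,[0.9,-3.4,0],[0,0,0]]
    - [-1,[0.9,-3.4,0],[0,0,0]]
    - [-1,[0.9,-3.4,0],[0,0,0]]
    - [-1,[0.9,-3.4,0],[0,0,0]]
    - [-1,[0.9,-3.4,0],[0,0,0]]
    - [-1,[0.9,-3.4,0],[0,0,0]]
    - [-1,[0.9,-3.4,0],[0,0,0]]
    - [-1,[0,-0.25,0],[0,0,0]]

```text
clock: 8.45
eef_pos: [0.4236, -0.0515, 0.1468]
tool_rot: [0.005, 1.0, -0.001, -0.001]
ft_force: [-1.4, -0.9, -1.3]
grip_width: 0.013
```

play_rows:
  moves:
    - [-1,[0,0,1.5],[0,0,0]]
    - [-1,[0,0,2.5],[0,0,0]]
    - [-1,[0,0,2.5],[0,0,0]]
    - [-1,[0,0,2],[0,0,0]]
    - [-1,[0,0,1.2],[0,0,0]]
    - [-1,[0,0,0],[0,0,0]]
    - [-1,[0,0,0],[0,0,0]]

```text
clock: 9.03
eef_pos: [0.4253, -0.0467, 0.0497]
tool_rot: [0.001, 1.0, 0.0, -0.001]
ft_force: [-0.0, -0.9, -1.3]
grip_width: 0.0131
```

```bash
python3 - <<'E'
from h import *
p,d=snap('wrist','w3'); o=bot.get_obs(); print(o['eef_pos'],R.from_quat(o['tool_rot']).apply([1,0,0]))
a=snap('top','t3')[0]; K,W=T('top','t3')
def proj(K,W,X):
    c=np.linalg.inv(W)@np.append(X,1);return K[0,2]-K[0,0]*c[0]/c[2],K[1,2]+K[1,1]*c[1]/c[2]
K2,W2=T('wrist','w3'); print(proj(K2,W2,[.605,-.0477,.067]),proj(K2,W2,[.555,-.0477,.067]))
s=snap('scene','s3')[0];Ks,Ws=T('scene','s3');u,v=map(int,proj(Ks,Ws,[.58,-.0477,.067]));print(u,v)
A=cv2.resize(p[:,:,::-1],(400,300)); B=cv2.resize(s[v-38:v+37,u-50:u+50,::-1],(400,300),interpolation=cv2.INTER_CUBIC)
u,v=map(int,proj(K,W,[.58,-.0477,.067]));print(u,v);C=cv2.resize(a[v-38:v+37,u-50:u+50,::-1],(400,300),interpolation=cv2.INTER_CUBIC)
cv2.imwrite('pics/m3.png',np.vstack([np.hstack([A,B]),np.hstack([C,C*0])]))
E
```

```text
[ 0.42627432 -0.04683025  0.05047868] [-9.99997141e-01  2.38052074e-03  2.25108861e-04]
(np.float64(257.57870986056747), np.float64(517.202377392664)) (np.float64(257.463203014059), np.float64(462.0071465396965))
241 191
278 187
```

View pics/m3.png

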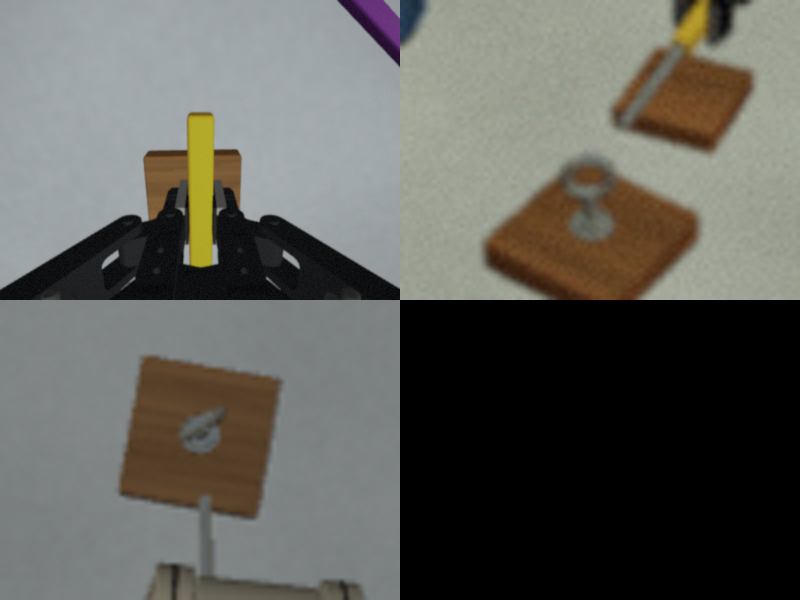

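Top panel (lower left): the tip is at (204,497) and the loop at about (207,423), so they are nearly lined up. In the scene panel the tip is at (625,122) and the hole at (587,177). Now I'll check the alignment numerically.

```bash
cat >> h.py <<'E'
def proj(n,f,X):
    K,W=T(n,f); c=np.linalg.inv(W)@np.append(X,1);return np.array([K[0,2]-K[0,0]*c[0]/c[2],K[1,2]+K[1,1]*c[1]/c[2]]).round(2)
E
python3 - <<'E'
from h import *
print('top tip',px('top','t3',279,198.25,.067),'rod base',px('top','t3',280,217.5,.067),'loop',px('top','t3',228+207/4,149+123/4,.075))
s=lambda X:proj('scene','s3',X)
print('scene expected tip',s([.556,-.047,.069]),'meas 247.2,183.5; loop',s([.605,-.0477,.067]),'meas 237.7,197.2; rodback',s([.506,-.047,.069]))
for dz in (-.01,.01): print(s([.605,-.0477,.067+dz]))
# enlarged scene crop
p=np.load('s3.npz')['p']; cv2.imwrite('pics/s3c.png',cv2.resize(p[160:220,215:295,::-1],None,fx=10,fy=10,interpolation=cv2.INTER_CUBIC))
E
```

```text
top tip [ 0.55182368 -0.04837916  0.067     ] rod base [ 0.49990909 -0.0504336   0.067     ] loop [ 0.60095228 -0.05063998  0.075     ]
scene expected tip [245.84 184.86] meas 247.2,183.5; loop [236.94 197.12] meas 237.7,197.2; rodback [254.18 173.6 ]
[237.13 200.1 ]
[236.75 194.1 ]
```

View pics/s3c.png

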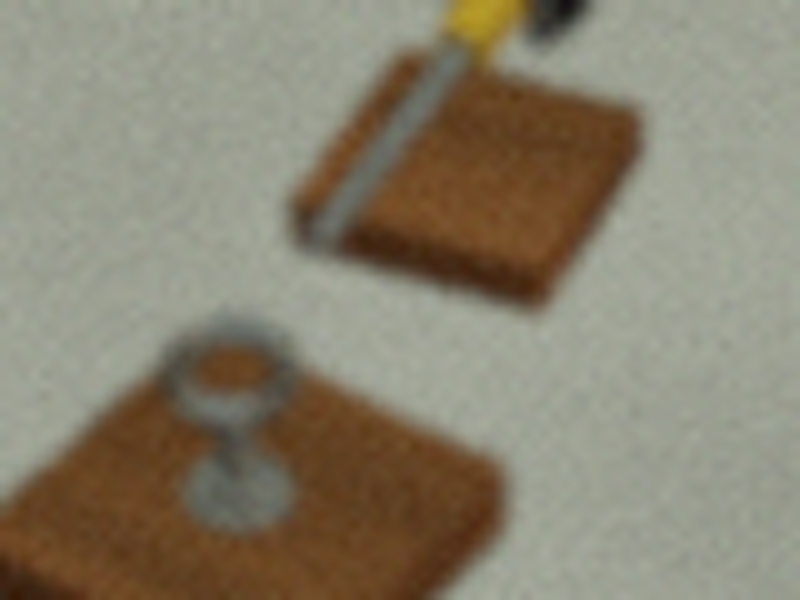

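The rod's line extended meets the hole about 0.7 px, or 2 mm, high. I'll lower it slightly and insert gently.

play_rows:
  moves:
    - [-1,[0,-0.07,0.15],[0,0,0]]
    - [-1,[-0.8,0,0],[0,0,0]]
    - [-1,[-1.2,0,0],[0,0,0]]
    - [-1,[-1,0,0],[0,0,0]]
    - [-1,[-0.8,0,0],[0,0,0]]
    - [-1,[-0.6,0,0],[0,0,0]]
    - [-1,[-0.6,0,0],[0,0,0]]
    - [-1,[-0.6,0,0],[0,0,0]]
    - [-1,[-0.4,0,0],[0,0,0]]
    - [-1,[0,0,0],[0,0,0]]
    - [-1,[0,0,0],[0,0,0]]

```text
clock: 10.1
eef_pos: [0.4859, -0.0479, 0.0487]
tool_rot: [0.001, 1.0, 0.0, -0.0]
ft_force: [-0.0, 1.3, -0.9]
grip_width: 0.0131
```

```bash
cat >> h.py <<'E'
E0=np.array([.605,-.0477])
def rd():
    o=bot.get_obs(); r=o['eef_pos'][:2]-E0; f=o['ft_force']; x=R.from_quat(o['tool_rot']).apply([1,0,0])
    print('t',round(o['clock'],2),'pos',o['eef_pos'].round(4),'baryaw',round(np.arctan2(-x[1],-x[0]),3),'F',f.round(2),'T',o['ft_torque'].round(3),'tau_eye',round(r[0]*f[1]-r[1]*f[0]+o['ft_torque'][2],3),'w',o['grip_width'].round(4))
E
python3 - <<'E'
from h import *
rd(); s=snap('scene','s4')[0];a=snap('top','t4')[0];rd()
cv2.imwrite('pics/m4.png',np.hstack([cv2.resize(s[160:220,205:269,::-1],(400,375),interpolation=cv2.INTER_CUBIC),cv2.resize(a[150:210,246:310,::-1],(400,375),interpolation=cv2.INTER_CUBIC)]))
E
```

```text
Traceback (most recent call last):
  File "h.py", line 22, in rd
    print('t',round(o['clock'],2),'pos',o['eef_pos'].round(4),'baryaw',round(np.arctan2(-x[1],-x[0]),3),'F',f.round(2),'T',o['ft_torque'].round(3),'tau_eye',round(r[0]*f[1]-r[1]*f[0]+o['ft_torque'][2],3),'w',o['grip_width'].round(4))
                                                                                                                                                                                                                ^^^^^^^^^^^^^^^^^^^^^
AttributeError: 'float' object has no attribute 'round'
```

```bash
sed -i "s/o\['grip_width'\].round(4)/round(o['grip_width'],4)/" h.py
python3 - <<'E'
from h import *
rd(); s=snap('scene','s4')[0];a=snap('top','t4')[0];rd()
cv2.imwrite('pics/m4.png',np.hstack([cv2.resize(s[160:220,205:269,::-1],(400,375),interpolation=cv2.INTER_CUBIC),cv2.resize(a[150:210,246:310,::-1],(400,375),interpolation=cv2.INTER_CUBIC)]))
E
```

```text
t 10.1 pos [ 0.4859 -0.0479  0.0487] baryaw -0.002 F [-0.02  1.32 -0.95] T [ 0.022  0.083 -0.024] tau_eye -0.182 w 0.0131
t 10.2 pos [ 0.4855 -0.0479  0.0486] baryaw -0.002 F [ 0.03  0.19 -0.77] T [0.007 0.007 0.016] tau_eye -0.007 w 0.0127
```

View pics/m4.png

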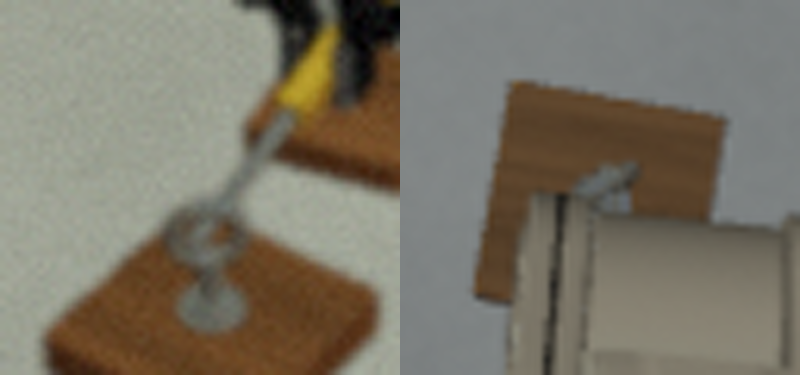

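The rod is inside the ring with no contact force. I'll go in further.

play_rows:
  moves:
    - [-1,[-0.6,0,0],[0,0,0]]
    - [-1,[-0.7,0,0],[0,0,0]]
    - [-1,[-0.7,0,0],[0,0,0]]
    - [-1,[-0.5,0,0],[0,0,0]]
    - [-1,[0,0,0],[0,0,0]]
    - [-1,[0,0,0],[0,0,0]]

```text
clock: 10.7
eef_pos: [0.5115, -0.0479, 0.0487]
tool_rot: [0.001, 1.0, 0.0, -0.0]
ft_force: [-0.3, 0.0, -0.7]
grip_width: 0.0129
```

```bash
cat >> h.py <<'E'
def av(n=5):
    F=[];Q=[]
    for i in range(n):
        bot.camera('wrist'); o=bot.get_obs(); F.append(np.r_[o['ft_force'],o['ft_torque']]); Q.append(np.r_[o['eef_pos'],R.from_quat(o['tool_rot']).apply([1,0,0])])
    F=np.array(F);Q=np.array(Q); f=F.mean(0); q=Q.mean(0)
    ts=(Q[:,0]-E0[0])*F[:,1]-(Q[:,1]-E0[1])*F[:,0]
    print('t',round(o['clock'],2),'pos',q[:3].round(4),'baryaw',round(np.arctan2(-q[4],-q[3]),3),'F',f[:3].round(2),'T',f[3:].round(3),'rxF',ts.mean().round(3),'sd',ts.std().round(3),'tau',(ts+F[:,5]).mean().round(3),'sd',(ts+F[:,5]).std().round(3),'w',round(o['grip_width'],4))
E
python3 -c "
from h import *
av(8)"
```

```text
t 11.1 pos [ 0.5108 -0.0479  0.0487] baryaw -0.002 F [-0.4  -0.26 -1.27] T [0.003 0.034 0.017] rxF 0.025 sd 0.027 tau 0.041 sd 0.041 w 0.0128
```

play_rows:
  moves:
    - [-1,[-0.05,0.94,0],[0,0,0.1]]
    - [-1,[-0.05,0.94,0],[0,0,0.1]]
    - [-1,[-0.05,0.94,0],[0,0,0.1]]
    - [-1,[-0.05,0.94,0],[0,0,0.1]]
    - [-1,[0,0,0],[0,0,0]]
    - [-1,[0,0,0],[0,0,0]]

```text
clock: 11.6
eef_pos: [0.5189, -0.011, 0.0489]
tool_rot: [0.198, 0.98, -0.0, 0.0]
ft_force: [-0.2, 0.4, -0.9]
grip_width: 0.0131
```

```bash
python3 -c "
from h import *
av(5)"
```

```text
t 11.85 pos [ 0.5188 -0.0113  0.0489] baryaw -0.4 F [ 1.04  2.04 -0.72] T [ 0.39  -0.216  0.213] rxF -0.214 sd 0.064 tau -0.001 sd 0.068 w 0.0129
```

The measured force passes through the eye's axis, so the bar sits about 1 mm off centre. I'll nudge it over and continue.

play_rows:
  moves:
    - [-1,[0,0.1,0],[0,0,0]]
    - [-1,[-0.02,0.38,0],[0,0,0.04]]
    - [-1,[-0.02,0.38,0],[0,0,0.04]]
    - [-1,[0,0,0],[0,0,0]]
    - [-1,[0,0,0],[0,0,0]]

```text
clock: 12.27
eef_pos: [0.5225, -0.0038, 0.0488]
tool_rot: [0.238, 0.971, -0.0, -0.0]
ft_force: [0.7, 1.2, -0.1]
grip_width: 0.0127
```

```bash
python3 -c "
from h import *
av(4)"
```

```text
t 12.47 pos [ 0.5226 -0.0038  0.0488] baryaw -0.481 F [ 0.82  1.85 -0.26] T [ 0.293 -0.196  0.224] rxF -0.189 sd 0.026 tau 0.035 sd 0.007 w 0.0128
```

play_rows:
  moves:
    - [-1,[0,0.1,0],[0,0,0]]
    - [-1,[-0.02,0.38,0],[0,0,0.04]]
    - [-1,[-0.02,0.38,0],[0,0,0.04]]
    - [-1,[0,0,0],[0,0,0]]
    - [-1,[0,0,0],[0,0,0]]

```text
clock: 12.88
eef_pos: [0.5266, 0.0033, 0.0486]
tool_rot: [0.277, 0.961, -0.001, -0.0]
ft_force: [0.6, -1.0, -0.5]
grip_width: 0.0129
```

```bash
python3 -c "
from h import *
av(4)"
```

```text
t 13.08 pos [0.5267 0.0033 0.0487] baryaw -0.562 F [-0.15 -0.27 -0.41] T [-0.078  0.049 -0.001] rxF 0.029 sd 0.037 tau 0.027 sd 0.044 w 0.013
```

play_rows:
  moves:
    - [-1,[-0.02,0.38,0],[0,0,0.04]]
    - [-1,[-0.02,0.38,0],[0,0,0.04]]
    - [-1,[0,0,0],[0,0,0]]
    - [-1,[0,0,0],[0,0,0]]

```text
clock: 13.42
eef_pos: [0.531, 0.0096, 0.0486]
tool_rot: [0.315, 0.949, -0.0, -0.0]
ft_force: [-2.3, -1.3, -0.3]
grip_width: 0.0127
```

```bash
python3 -c "
from h import *
av(4)"
```

```text
t 13.62 pos [0.5311 0.0096 0.0487] baryaw -0.641 F [-1.39 -0.48 -0.44] T [-0.112  0.292 -0.084] rxF 0.115 sd 0.042 tau 0.031 sd 0.049 w 0.0127
```

play_rows:
  moves:
    - [-1,[-0.03,0.37,0],[0,0,0.04]]
    - [-1,[-0.03,0.37,0],[0,0,0.04]]
    - [-1,[0,0,0],[0,0,0]]
    - [-1,[0,0,0],[0,0,0]]

```text
clock: 13.95
eef_pos: [0.5359, 0.0153, 0.0485]
tool_rot: [0.352, 0.936, -0.0, -0.001]
ft_force: [-2.8, -0.4, -0.6]
grip_width: 0.0126
```

```bash
python3 -c "
from h import *
av(4)"
```

```text
t 14.15 pos [0.536  0.0153 0.0486] baryaw -0.721 F [-2.43  0.46 -0.44] T [ 0.047  0.528 -0.06 ] rxF 0.121 sd 0.056 tau 0.061 sd 0.066 w 0.0131
```

play_rows:
  moves:
    - [-1,[0.04,0.37,0],[0,0,0.04]]
    - [-1,[0.03,0.37,0],[0,0,0.04]]
    - [-1,[0,0,0],[0,0,0]]
    - [-1,[0,0,0],[0,0,0]]

```text
clock: 14.48
eef_pos: [0.541, 0.0209, 0.0487]
tool_rot: [0.39, 0.921, -0.0, 0.0]
ft_force: [-2.0, -1.0, -1.9]
grip_width: 0.0128
```

```bash
python3 -c "
from h import *
av(4)"
```

```text
t 14.68 pos [0.541  0.0209 0.0488] baryaw -0.801 F [-1.76 -1.06 -1.71] T [-0.225  0.324 -0.109] rxF 0.189 sd 0.039 tau 0.08 sd 0.044 w 0.013
```

play_rows:
  moves:
    - [-1,[-0.01,0.37,0],[0,0,0.04]]
    - [-1,[-0.01,0.37,0],[0,0,0.04]]
    - [-1,[0,0,0],[0,0,0]]
    - [-1,[0,0,0],[0,0,0]]

```text
clock: 15.02
eef_pos: [0.5464, 0.0258, 0.0487]
tool_rot: [0.426, 0.905, -0.0, -0.0]
ft_force: [-1.6, -2.0, -1.8]
grip_width: 0.0128
```

```bash
python3 -c "
from h import *
av(4)"
```

```text
t 15.22 pos [0.5464 0.0258 0.0487] baryaw -0.881 F [-1.57 -2.38 -1.9 ] T [-0.452  0.423 -0.048] rxF 0.255 sd 0.03 tau 0.207 sd 0.052 w 0.0131
```

play_rows:
  moves:
    - [-1,[0,0.14,0],[0,0,0.015]]
    - [-1,[0,0.14,0],[0,0,0.015]]
    - [-1,[0,0,0],[0,0,0]]
    - [-1,[0,0,0],[0,0,0]]

```text
clock: 15.55
eef_pos: [0.5486, 0.0277, 0.0487]
tool_rot: [0.44, 0.898, -0.0, -0.0]
ft_force: [-1.5, -3.3, -0.6]
grip_width: 0.0126
```

```bash
python3 -c "
from h import *
av(7)"
```

```text
t 15.9 pos [0.5487 0.0277 0.0487] baryaw -0.912 F [-2.07 -3.6  -1.94] T [-0.68   0.454 -0.073] rxF 0.359 sd 0.049 tau 0.287 sd 0.062 w 0.0131
```

Resistance is climbing at the expected rate. One last small step.

play_rows:
  moves:
    - [-1,[0,0.15,0],[0,0,0.016]]
    - [-1,[0,0,0],[0,0,0]]
    - [-1,[0,0,0],[0,0,0]]

```text
clock: 16.15
eef_pos: [0.5499, 0.0287, 0.0487]
tool_rot: [0.447, 0.894, -0.0, -0.0]
ft_force: [-2.4, -4.4, -2.0]
grip_width: 0.0129
```

```bash
python3 -c "
from h import *
av(8)"
```

```text
t 16.55 pos [0.5499 0.0287 0.0488] baryaw -0.928 F [-2.35 -4.38 -1.94] T [-0.846  0.477 -0.076] rxF 0.421 sd 0.033 tau 0.345 sd 0.037 w 0.013
```

Snug at 0.345 N m. I'll ease back into the free play.

play_rows:
  moves:
    - [-1,[0,-0.4,0],[0,0,-0.04]]
    - [-1,[-0.03,-0.75,0],[0,0,-0.08]]
    - [-1,[-0.05,-0.94,0],[0,0,-0.1]]
    - [-1,[-0.05,-0.94,0],[0,0,-0.1]]
    - [-1,[-0.05,-0.94,0],[0,0,-0.1]]
    - [-1,[0,-0.45,0],[0,0,-0.05]]
    - [-1,[0,0,0],[0,0,0]]
    - [-1,[0,0,0],[0,0,0]]

```text
clock: 17.22
eef_pos: [0.5232, -0.0039, 0.0496]
tool_rot: [0.227, 0.974, 0.001, 0.001]
ft_force: [0.4, -0.3, -2.0]
grip_width: 0.0127
```

```bash
python3 - <<'E'
from h import *
av(4); s=snap('scene','s5')[0]; a=snap('top','t5')[0]
cv2.imwrite('pics/m5.png',np.hstack([cv2.resize(s[160:220,205:269,::-1],(400,375),interpolation=cv2.INTER_CUBIC),cv2.resize(a[150:210,246:310,::-1],(400,375),interpolation=cv2.INTER_CUBIC)]))
E
```

```text
t 17.42 pos [ 0.5228 -0.004   0.0492] baryaw -0.458 F [-0.08  0.11 -0.81] T [0.01  0.06  0.005] rxF -0.006 sd 0.048 tau -0.0 sd 0.059 w 0.0132
```

View pics/m5.png

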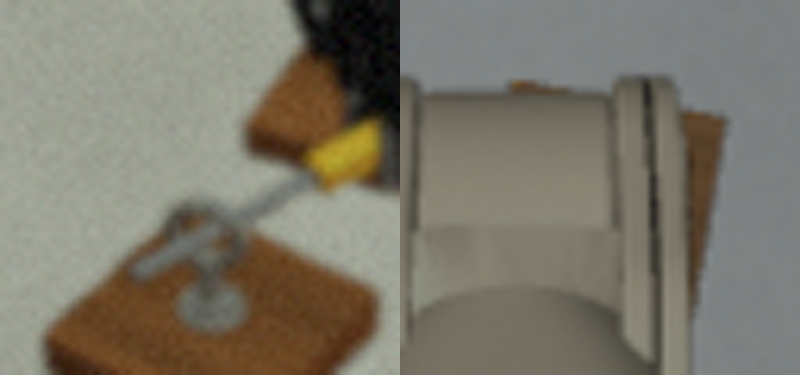

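The scene view shows the bar through the loop with no contact force. Drawing it out.

play_rows:
  moves:
    - [-1,[0.5,0,0],[0,0,0]]
    - [-1,[0.9,0,0],[0,0,0]]
    - [-1,[0.9,0,0],[0,0,0]]
    - [-1,[0.9,0,0],[0,0,0]]
    - [-1,[0.9,0,0],[0,0,0]]
    - [-1,[0.9,0,0],[0,0,0]]
    - [-1,[0.9,0,0],[0,0,0]]
    - [-1,[0.9,0,0],[0,0,0]]
    - [-1,[0.6,0,0],[0,0,0]]
    - [-1,[0,0,0],[0,0,0]]

```text
clock: 18.35
eef_pos: [0.4538, 0.0285, 0.0487]
tool_rot: [0.226, 0.974, -0.0, -0.001]
ft_force: [-0.1, -0.1, -1.0]
grip_width: 0.0132
```

play_rows:
  moves:
    - [-1,[0,0,-1],[0,0,0]]
    - [-1,[0,0,-2.5],[0,0,0]]
    - [-1,[0,0,-3],[0,0,0]]
    - [-1,[0,0,-2.5],[0,0,0]]
    - [-1,[0,0,-1],[0,0,0]]
    - [-1,[0,0,0],[0,0,-0.06]]
    - [-1,[0,0,0],[0,0,-0.058]]
    - [-1,[0,0,0],[0,0,0]]
    - [-1,[0,0,0],[0,0,0]]

```text
clock: 19.1
eef_pos: [0.4556, 0.0278, 0.1488]
tool_rot: [0.17, 0.985, -0.0, 0.0]
ft_force: [-0.2, -0.2, -1.0]
grip_width: 0.0131
```

```bash
python3 - <<'E'
from h import *
av(4); o=bot.get_obs(); Rm=R.from_quat(o['tool_rot']); print(Rm.inv().apply(np.array([.5213,.3134,.0276])-o['eef_pos'])*100)
a=snap('top','t6')[0]; cv2.imwrite('pics/t6.png',cv2.resize(a[110:260,120:320,::-1],None,fx=4,fy=4,interpolation=cv2.INTER_CUBIC))
E
```

```text
t 19.3 pos [0.4554 0.0279 0.1486] baryaw -0.341 F [-0.39 -0.11 -0.89] T [0.03  0.044 0.022] rxF 0.046 sd 0.048 tau 0.068 sd 0.054 w 0.0132
[ 3.31531436 29.11777578 12.09281289]
```

play_rows:
  moves:
    - [-1,[0.2,1.8,0],[0,0,0]]
    - [-1,[0.4,3.4,0],[0,0,0]]
    - [-1,[0.4,3.4,0],[0,0,0]]
    - [-1,[0.4,3.4,0],[0,0,0]]
    - [-1,[0.4,3.4,0],[0,0,0]]
    - [-1,[0.4,3.4,0],[0,0,0]]
    - [-1,[0.4,3.4,0],[0,0,0]]
    - [-1,[0.4,3.4,0],[0,0,0]]
    - [-1,[0.3,2.5,0],[0,0,0]]
    - [-1,[0,1,0],[0,0,0]]
    - [-1,[0,0,0],[0,0,0]]
    - [-1,[0,0,0],[0,0,0]]

```text
clock: 20.35
eef_pos: [0.5209, 0.3128, 0.1481]
tool_rot: [0.169, 0.986, -0.001, -0.0]
ft_force: [-0.6, -0.3, -1.2]
grip_width: 0.0132
```

play_rows:
  moves:
    - [-1,[0,0,2],[0,0,0]]
    - [-1,[0,0,2.5],[0,0,0]]
    - [-1,[0,0,2],[0,0,0]]
    - [-1,[0,0,1],[0,0,0]]
    - [-1,[0,0,0],[0,0,0]]
    - [-1,[0,0,0],[0,0,0]]
    - [-1,[0,0,0],[0,0,0]]

```text
clock: 20.93
eef_pos: [0.5223, 0.3131, 0.0754]
tool_rot: [0.17, 0.986, 0.001, 0.001]
ft_force: [0.5, -0.3, -0.3]
grip_width: 0.0131
```

```bash
python3 - <<'E'
from h import *
av(3); o=bot.get_obs(); Rm=R.from_quat(o['tool_rot']); print(Rm.inv().apply(np.array([.5213,.3134,.0276])-o['eef_pos'])*100)
a=snap('scene','s6')[0]; b=snap('top','t7')[0]
cs=proj('scene','s6',[.57,.3,.05]).astype(int);ct=proj('top','t7',[.57,.3,.05]).astype(int);print(cs,ct)
f=lambda a,c:cv2.resize(a[c[1]-40:c[1]+40,c[0]-40:c[0]+40,::-1],(400,400),interpolation=cv2.INTER_CUBIC)
cv2.imwrite('pics/m6.png',np.hstack([f(a,cs),f(b,ct)]))
E
```

```text
t 21.08 pos [0.5225 0.3136 0.0756] baryaw -0.34 F [ 0.46  0.19 -0.84] T [0.023 0.039 0.016] rxF -0.182 sd 0.079 tau -0.166 sd 0.077 w 0.013
[ 0.09761476 -0.07127522  4.79102071]
[378 234] [151 193]
```

View pics/m6.png

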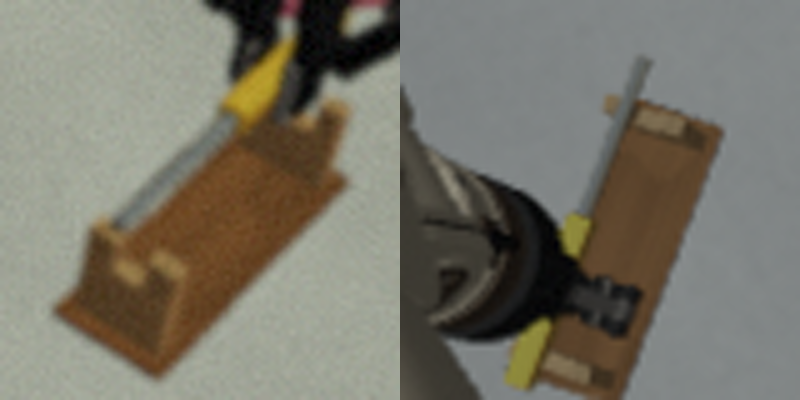

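In both views the bar is parallel to the rest (slopes 0.37 and 0.37 in the top view) and sits over the slots. Lowering.

play_rows:
  moves:
    - [-1,[0.05,-0.05,1],[0,0,0]]
    - [-1,[0,0,1.2],[0,0,0]]
    - [-1,[0,0,1],[0,0,0]]
    - [-1,[0,0,0.7],[0,0,0]]
    - [-1,[0,0,0.4],[0,0,0]]
    - [-1,[0,0,0.25],[0,0,0]]
    - [-1,[0,0,0.1],[0,0,0]]
    - [-1,[0,0,0],[0,0,0]]
    - [-1,[0,0,0],[0,0,0]]

```text
clock: 21.93
eef_pos: [0.5211, 0.3132, 0.0276]
tool_rot: [0.169, 0.986, 0.0, 0.0]
ft_force: [-0.2, 0.4, -1.4]
grip_width: 0.0127
```

```bash
python3 - <<'E'
from h import *
av(4)
E
```

```text
t 22.13 pos [0.5211 0.3133 0.0276] baryaw -0.34 F [ 0.63 -0.2  -0.16] T [ 0.03  -0.004  0.037] rxF -0.212 sd 0.255 tau -0.175 sd 0.237 w 0.0127
```

play_rows:
  moves:
    - [-1,[0,0,0.05],[0,0,0]]
    - [-1,[0,0,0],[0,0,0]]
    - [-0.55,[0,0,0],[0,0,0]]
    - [-0.5,[0,0,0],[0,0,0]]
    - [-0.3,[0,0,0],[0,0,0]]
    - [0,[0,0,0],[0,0,0]]
    - [0.4,[0,0,0],[0,0,0]]
    - [0.8,[0,0,0],[0,0,0]]
    - [1,[0,0,0],[0,0,0]]
    - [1,[0,0,0],[0,0,0]]
    - [1,[0,0,0],[0,0,0]]
    - [1,[0,0,0],[0,0,0]]

```text
clock: 23.13
eef_pos: [0.5207, 0.313, 0.0268]
tool_rot: [0.169, 0.986, 0.0, -0.0]
ft_force: [0.2, -0.1, -0.8]
grip_width: 0.0853
```

play_rows:
  moves:
    - [1,[0,0,-1],[0,0,0]]
    - [1,[0,0,-2.5],[0,0,0]]
    - [1,[0,0,-3.5],[0,0,0]]
    - [1,[0,0,-3.5],[0,0,0]]
    - [1,[0,0,-3.5],[0,0,0]]
    - [1,[0,0,-3.5],[0,0,0]]
    - [1,[0,0,-2.5],[0,0,0]]
    - [1,[0,0,0],[0,0,0]]
    - [1,[0,0,0],[0,0,0]]

```text
clock: 23.88
eef_pos: [0.5217, 0.3136, 0.23]
tool_rot: [0.169, 0.986, 0.002, 0.002]
ft_force: [0.0, 0.0, -1.1]
grip_width: 0.0853
```

```bash
python3 - <<'E'
from h import *
print(bot.get_obs()['eef_pos'],bot.get_obs()['grip_width'])
p=snap('wrist','w7')[0]; b=snap('top','t8')[0]; q=np.load('w2.npz')['p']
s=snap('scene','s8')[0]
f=lambda a,x0,x1,y0,y1:cv2.resize(a[y0:y1,x0:x1,::-1],(400,300),interpolation=cv2.INTER_CUBIC)
cv2.imwrite('pics/m8.png',np.vstack([np.hstack([f(q,116,404,70,286),f(p,116,404,70,286)]),np.hstack([f(b,238,318,150,210),f(s,328,428,200,275)])]))
E
```

```text
[0.52173983 0.31363278 0.23004617] 0.08529665782045548
```

View pics/m8.png

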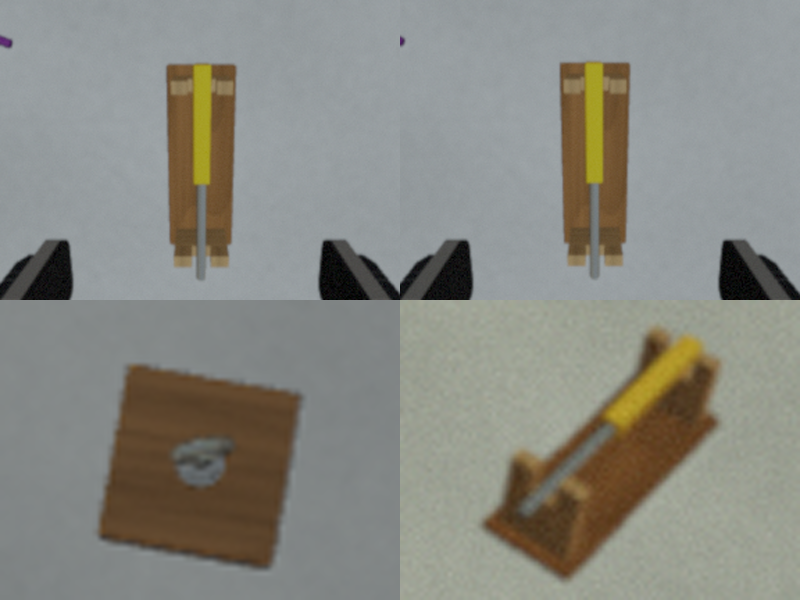

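The bar lies in both forks as it did before (upper two panels match, tip at about (200,277) and (595,276)). The loop has turned clockwise and nothing else visible has moved. Handing in.

```bash
python3 -c "
from h import *
bot.job_done()"
```

```text
the job is handed in; nothing more can be done
```

The eye is tightened, the bar is back in its rest, and I handed the job in at about 24 s of the 72 s allowed.

- **Tightening:** I took the yellow-grip bar and put it through the loop about 0.48 rad clockwise of the hole's axis. I levered it clockwise in small steps. It turned against a light drag until about 0.86 rad of bar swing. Resistance then climbed at close to the expected rate, and I stopped at about 0.345 N m (averaged, give or take 0.02).
- **Return:** I swung back into the free play, where contact force was near zero, drew the bar straight out and lowered it into the rest.
- **Last checks:** The wrist view of the bar in both forks matches the picture from before it was taken. The top view shows the loop turned clockwise, with the block unmoved. I did not re-check the dish, flashlight or dispenser in a picture afterwards, but the arm never went near them.
- **Small disagreements:** My eye position was about 1 to 2 mm off sideways. This caused a side force of about 2 N on the loop early in the levering, which I corrected by shifting the bar. Single torque readings scattered by about 0.04 to 0.06 N m, so I relied on averages.

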